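# Third hand: shut the control box and hold it against the sprung fence

## Task

Press the control box's hinged cover shut until it clicks home, and only then bring the box to the sprung fence: standing flat on the bench, its catch end (the end away from the hinge) square against the middle of the plate. Push with a steady 10 newtons or so, which takes the plate about half-way in, never ramming it onto its stop, and finish while still holding it there, so that I can drive the cover screws. Leave everything else on the bench where it is.

Things in the scene. Friction and masses are not known exactly. Their poses are not given: they have to be found in the camera images.
- case_centre (a point): the control box: a grey metal box 120 mm long (its own x), 56 mm wide (y), 45 mm tall with the cover shut, about 0.5 kg, loose on the bench. This point is its middle, 22.5 mm above its underside, 60 mm from either end. Its x axis points from the hinge end to the catch end, z up. The long sides are flat and can be gripped across the 56 mm
- case: the same box; origin at the centre of its underside, same axes
- lid_hinge (a point): on the box: middle of the cover's hinge line, at the top of the box's -x end (39 mm above the underside, 60 mm behind the middle); axes as the box's. The hinge line runs along y
- lid_edge (a point): on the cover (120 mm long, 56 mm wide, 6 mm thick): point on its outer face, midway across, 10 mm from its free edge and 110 mm from the hinge line; 6 mm above the hinge line when shut. The place to press
- lid (a joint): angle of the cover, rad: 0 = fully shut, 1.3 = wide open. A stiff hinge: it stays where it is left. From about 0.09 down a sprung click catch resists (up to about 6 N at the free edge); its dead point is near 0.03: keep pressing until the cover is down at 0, where the catch keeps it
- fence: sprung fence bolted to the bench: dark steel block 90 mm wide, 44 mm tall, with a steel plate standing in front of it. Origin on the bench, midway across, below the plate's front face at rest. x points from the face back into the fence (the way the plate is pushed), y along the plate, z up. The fixed block's front lies at x = 38 mm
- plate_face (a point): middle of the plate's front face, 22.5 mm above the bench; the plate is 84 mm wide, 10 mm thick, from 3 to 43 mm above the bench; axes as the fence's
- plate (a joint): how far the plate is pushed in, m: 0 at rest, 0.020 at its hard stop. The springs push back with 2.8 N at 0 and 700 N/m more: 10 N at 0.0103, 16.8 N at the stop
- cup_a: bystander: small red plastic parts cup, 68 mm across, 55 mm tall; origin under its centre
- cup_b: bystander: small green plastic parts cup, 68 mm across, 55 mm tall; origin under its centre
- can: bystander: upright spray can, 62 mm across, 190 mm tall; origin under its centre
- spanner: bystander: open-ended spanner lying on the bench
- washer: bystander: steel washer lying flat, 26 mm across, 5 mm thick
- gauge: bystander: dial thickness gauge lying on its back: dial 58 mm across, 18 mm thick, with a blue frame reaching 90 mm to its own -x
- screwdriver: bystander: screwdriver lying on the bench
There are look-alikes about, which are no part of the job. What is shaped like the fence but pink or yellow is not meant.

How it is judged:
By the outcome, as a careful person would: the job done as asked, in the order asked, and still so for the second after the job is handed in, while the arm keeps its last pose, push and grip.
It also fails if it takes over 53 s, if anything falls off the work surface, if the arm or the gripper's body presses on something with over 40 N, if the wrist force passes 120 N, or if a joint passes its speed limit or range.

## Robot

A 6-joint arm with a two-finger parallel gripper is mounted at the origin on the work surface. World frame = base frame: x ahead of the robot, y to its left, z up, the work surface at z = 0. Lengths are in m, angles in rad, forces in N, time in s.
With the tool pointing down it reaches from about 0.25 to 0.725 m from the base axis. Payload 9.7 kg.
Tool frame: the origin (TCP) lies midway between the tips of the shut fingers; the grasp point (between the pads) lies 19 mm behind it; y points along the fingers, x is the direction in which the jaws open and shut, and the axes are right-handed (so a half turn about y gives the same grasp; the last joint's range is limited). The gripper opens to 85 mm and grips with 20 to 120 N. Pads are 22 mm wide; open, the fingers measure 114 mm over their backs; the gripper's body (76 mm by 85 mm) begins 54 mm behind the grasp point. The pads swing forward as they close: fully open they stand 13 mm farther back than shut.
Start: joints at [-1.244, 0.087, 0.176, 1.66, 0, 1.571], TCP at [0.177, -0.521, 0.208] pointing down, gripper open.
Joint ranges: [-3.13, 3.13], [-0.85, 1.81], [-1.15, 1.24], [-2.2, 2.28], [-1.44, 1.52], [-3.14, 3.14]. Speed limits (rad/s): [2.22, 2.22, 2.57, 3.14, 3.14, 3.14].

## Interface

Orientations are given as a rotation vector (axis times angle).
In Python, from workcell import manip, grab_frame, camera_info, workorder, models gives the robot as it stands.
- The arm moves only by the shell command python3 -m inch 'ROWS' [OPENING]. ROWS is JSON, one flat list of numbers, 6 for each row, row after row: the shift along the tool's x, y, z in cm, then the turn, a rotation vector about the tool's x, y, z in degrees. In form: [dx, dy, dz, rx, ry, rz, dx, dy, dz, rx, ry, rz, ...]. A call has 1 to 10 rows; each row shifts and turns the commanded pose from where the row before left it, along the tool's axes as they then stand; what a row does not reach is not made up. A row lasts 1/12 s, in which the tool goes at most 41.7 mm and 7.16 degrees, less where a joint would pass 70% of its speed; a pose out of reach is approached as far as the arm can. A call is refused whole if a number of a shift passes 4.17 or a number of a turn 7.16, either way. A call with a gripper value outside its range is refused whole. OPENING is the opening, from 0 (shut) to 1 (fully open), set as the call begins (- or left out, the last holds). The fingers move at their own pace and stop on an object; the grip force is fixed at half the most. Time passes only in rows, so rows that do not move let the fingers close. It gives the time, the measured TCP pose, the force and the opening at its end, in the units of the state.
- manip.get_obs(): the state, without advancing time (a new reading comes with each control period).
- grab_frame(name): name is "side" or "top" or "wrist"; returns (picture, depth): 420x560x3 uint8, red, green, blue; 420x560 float32, m along the optical axis (not along the pixel's ray), 0 where there is no reading.
- camera_info(name): a dict with "vfov" (degrees; the focal length in pixels is half the picture's height over the tangent of half this angle, whatever the lens; pixels are square), "cx", "cy" (the principal point, pixels), "cam_to_world" (4x4, takes a point from camera to world coordinates). Camera axes: x right, y down, z forward; pixel columns grow to the right and rows downward; lengths in m; the calibration is good to about 2 mm. A picture is of the moment at which its call begins: read the wrist's pose just before it. camera_info takes no time and is no camera call; for the wrist camera it gives the pose at the moment of the call.
- workorder.sign_off(): hands the job in, once; it reports no verdict.
Trained networks look in the newest picture that a camera, given by its name, has taken for a name from the list of things; names that differ only in an ending like _2 or _b are one class to them, and where a whole thing is asked for, a point or a joint stands for the part that bears it (a point fixed in the world has none). Each returns a list of dicts, best first, with "confidence" (0 to 1); they miss things now and then, are a little off and sometimes report something else, mostly with a low value. They report only what shows in the picture. A call takes as long as a camera call. They do not tell look-alikes from the thing itself.
- models.cut_out(camera, name): "mask" (420x560 bool, what is visible of it) and "position" ([row, column] in pixels, amid what is visible of it).
The state is a dict: "time_s": time; "joint_positions": joint angles; "qvel": joint speeds; "effort": joint torques, N m; "eef_pos": TCP position; "orientation": TCP orientation; "ft_force": force on the tool from outside, world axes, zero at the start; "ft_torque": the same for the moment, N m; "finger_gap": finger opening in m.
Only numpy, scipy, OpenCV 4.12 (cv2) and the standard library are available. Lean on these libraries where they do the work, as an engineer would, in place of code of your own. Each camera call takes 0.05 s, during which the arm holds its last target. There are 200 camera calls.

## Working session

There is one attempt and no reset: what is moved stays moved. The work goes in short steps, Python scripts to look and compute and a shell command to move; the robot and the scene stay as the last step left them, time stands still between calls to the robot, and variables do not carry over. Pictures are saved under pics/ and viewed, about 8 in all and at most 12, crops included, and the job is handed in when it is done.

```bash
mkdir -p pics; ls; cat > h.py <<'E'
import numpy as np, cv2
from workcell import manip, grab_frame, camera_info, workorder, models
from scipy.spatial.transform import Rotation as R
def cloud(name):
    ci=camera_info(name); rgb,d=grab_frame(name)
    f=d.shape[0]/2/np.tan(np.radians(ci["vfov"]/2))
    v,u=np.mgrid[:d.shape[0],:d.shape[1]]
    p=np.stack([(u-ci["cx"])/f*d,(v-ci["cy"])/f*d,d],-1)
    T=np.array(ci["cam_to_world"]); w=p@T[:3,:3].T+T[:3,3]; w[d==0]=np.nan
    return rgb,d,w
def save(n,rgb): cv2.imwrite("pics/"+n,cv2.cvtColor(rgb,cv2.COLOR_RGB2BGR))
def st():
    o=manip.get_obs(); print({k:np.round(o[k],4).tolist() for k in("time_s","eef_pos","orientation","ft_force","finger_gap","joint_positions")}); print(np.round(R.from_rotvec(o["orientation"]).as_matrix(),3).tolist())
E
python3 - <<'E'
from h import *
st()
ims=[]
for c in("top","side"):
    rgb,d,w=cloud(c); np.save(c+".npy",w); save(c+"0.png",rgb)
    print(c,np.round(camera_info(c)["cam_to_world"],3).tolist())
    for n in("case","lid","fence","plate","cup_a","can","gauge","spanner","washer","screwdriver"):
        for r in models.cut_out(c,n)[:3]:
            m=r["mask"]; q=w[m]; q=q[~np.isnan(q[:,0])]
            print(n,round(r["confidence"],2),np.round(r["position"]),m.sum(),np.round(np.median(q,0),3) if len(q) else 0, np.round(np.percentile(q,[2,98],axis=0),3).tolist() if len(q) else 0)
E
```

```text
pics
{'time_s': 0.0, 'eef_pos': [0.1765, -0.5206, 0.2071], 'orientation': [-1.3455, 0.966, -0.9642], 'ft_force': [-0.8811, 0.1656, 0.8999], 'finger_gap': 0.0853, 'joint_positions': [-1.244, 0.0875, 0.1751, 1.6598, -0.0, 1.5708]}
[[0.321, -0.0, 0.947], [-0.947, 0.001, 0.321], [-0.001, -1.0, -0.0]]
top [[-0.018, -0.996, 0.085, 0.463], [-1.0, 0.019, 0.017, 0.11], [-0.018, -0.085, -0.996, 0.993], [0.0, 0.0, 0.0, 1.0]]
case 0.64 [215. 402.] 1277 [ 0.527 -0.152  0.061] [[0.499, -0.225, 0.004], [0.555, -0.107, 0.116]]
lid 0.61 [214. 410.] 770 [ 0.528 -0.176  0.086] [[0.501, -0.227, 0.048], [0.556, -0.133, 0.117]]
fence 0.92 [192. 214.] 1302 [0.591 0.298 0.029] [[0.542, 0.241, 0.002], [0.651, 0.348, 0.047]]
fence 0.83 [291. 113.] 1510 [0.351 0.557 0.029] [[0.297, 0.505, 0.001], [0.413, 0.616, 0.047]]
fence 0.79 [279. 199.] 1467 [0.383 0.338 0.026] [[0.325, 0.285, 0.0], [0.438, 0.386, 0.048]]
plate 0.75 [280. 216.] 354 [0.377 0.293 0.032] [[0.336, 0.284, 0.0], [0.416, 0.324, 0.047]]
plate 0.6 [201. 236.] 257 [0.576 0.254 0.04 ] [[0.543, 0.239, 0.002], [0.618, 0.279, 0.047]]
plate 0.5 [268. 31
[... 1601 characters left out ...]
0.618, 0.276, 0.044]]
cup_a 0.91 [177. 211.] 587 [0.73  0.09  0.034] [[0.699, 0.055, 0.003], [0.761, 0.119, 0.055]]
cup_a 0.88 [153. 233.] 563 [ 0.736 -0.019  0.035] [[0.704, -0.056, -0.0], [0.769, 0.01, 0.055]]
can 0.89 [100. 267.] 1228 [ 0.716 -0.203  0.111] [[0.698, -0.244, 0.007], [0.748, -0.192, 0.19]]
gauge 0.57 [245. 325.] 654 [0.359 0.165 0.014] [[0.316, 0.1, -0.001], [0.397, 0.199, 0.019]]
spanner 0.92 [183. 365.] 369 [ 0.365 -0.096  0.005] [[0.346, -0.206, -0.003], [0.38, -0.034, 0.01]]
spanner 0.73 [151. 319.] 912 [ 0.525 -0.159  0.02 ] [[0.494, -0.228, 0.0], [0.554, -0.104, 0.112]]
screwdriver 0.73 [211. 191.] 443 [0.711 0.223 0.019] [[0.686, 0.168, 0.005], [0.762, 0.332, 0.026]]
```

```bash
python3 - <<'E'
import cv2
i=cv2.imread("pics/top0.png"); cv2.imwrite("pics/t1.png",cv2.resize(i[90:360,60:480],None,fx=1.9,fy=1.9,interpolation=2))
E
```

```text
(no output)
```

View pics/t1.png

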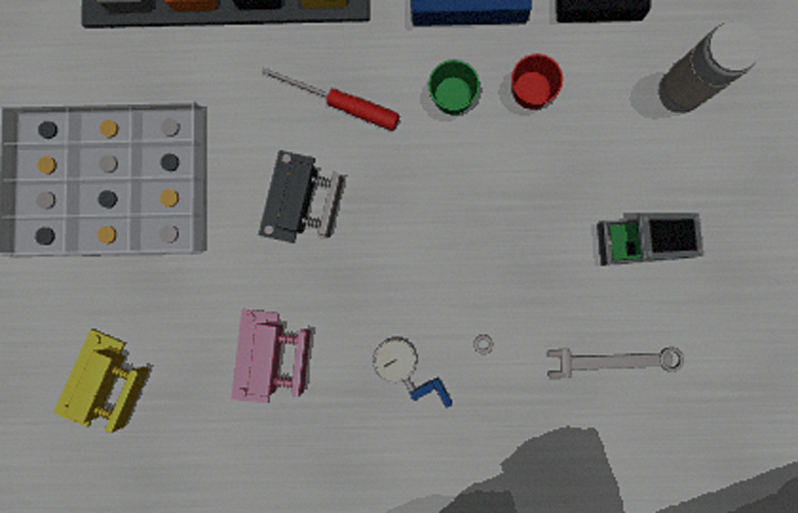

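View pics/side0.png

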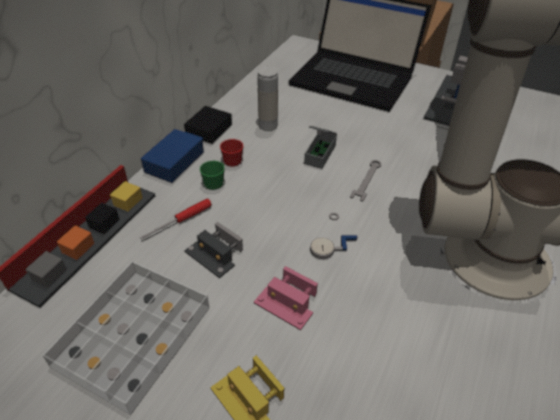

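```bash
cat > fit.py <<'E'
from h import *
def fit(W,seed,zr,rad):
    q=W.reshape(-1,3); q=q[~np.isnan(q[:,0])]
    s=(np.hypot(q[:,0]-seed[0],q[:,1]-seed[1])<rad)&(q[:,2]>zr[0])&(q[:,2]<zr[1]); q=q[s]
    r=cv2.minAreaRect((q[:,:2]*1000).astype(np.float32)); return len(q),np.round(r[0],1),np.round(r[1],1),round(r[2],1),q
E
python3 - <<'E'
from fit import *
for c in("top","side"):
    W=np.load(c+".npy")
    print(c,"case all",fit(W,(.527,-.165),(.008,.2),.09)[:4])
    print(c,"case <.045",fit(W,(.527,-.165),(.008,.046),.09)[:4])
    print(c,"plate+block top",fit(W,(.585,.295),(.034,.06),.09)[:4])
    q=fit(W,(.575,.255),(.03,.06),.055)[4]
    # split by fence-axis guess
    for t in (0,):
        a=np.radians(65); 
    # plate: project on direction ~ (0.36,... ) search angle minimizing width of front cluster
    best=None
    Q=fit(W,(.585,.29),(.03,.06),.09)[4][:,:2]
    for ang in np.radians(np.arange(50,130,.5)):
        x=np.array([np.cos(ang),np.sin(ang)]); s=Q@x; m=np.percentile(s,1)
        f=Q[s<m+.018]; w=np.percentile(f@x,95)-np.percentile(f@x,5)
        y=np.array([-x[1],x[0]]); L=np.ptp(f@y)
        if L>.07 and len(f)>60:
            sc=w
            if best is None or sc<best[0]: best=(sc,np.degrees(ang),len(f),L,w,np.percentile(f@x,[1,50,99]),(f@y).min(),(f@y).max(),f)
    if best: 
        f=best[-1]; print(best[1:-1]); print("plate rect",cv2.minAreaRect((f*1000).astype(np.float32)))
    # lid
    q=fit(W,(.527,-.165),(.05,.2),.09)[4]
    for lo in np.arange(-.23,-.1,.015):
        g=q[(q[:,1]>lo)&(q[:,1]<lo+.015)]
        if len(g): print(round(lo,3),len(g),np.round(np.percentile(g,[5,50,95],axis=0),3).tolist())
E
```

```text
top case all (1220, array([ 527.5, -168.5]), array([ 56.1, 124.1]), 3.5)
top case <.045 (451, array([ 527.7, -168.5]), array([ 56. , 124.2]), 3.7)
top plate+block top (581, array([588.3, 278.6]), array([66.4, 90.3]), 75.7)
(np.float64(75.5), 166, np.float64(0.08288502879483928), np.float64(0.010102961671200894), array([0.38378426, 0.38846865, 0.39897525]), np.float64(-0.5409532585440134), np.float64(-0.45806822974917416))
plate rect ((581.9129638671875, 255.12783813476562), (17.80379867553711, 82.86007690429688), 75.70042419433594)
-0.23 68 [[0.506, -0.225, 0.051], [0.53, -0.22, 0.054], [0.555, -0.216, 0.059]]
-0.215 106 [[0.506, -0.214, 0.057], [0.528, -0.207, 0.063], [0.555, -0.201, 0.069]]
-0.2 115 [[0.503, -0.199, 0.068], [0.53, -0.192, 0.075], [0.554, -0.186, 0.08]]
-0.185 112 [[0.503, -0.184, 0.08], [0.529, -0.177, 0.085], [0.553, -0.171, 0.091]]
-0.17 119 [[0.503, -0.169, 0.091], [0.526, -0.163, 0.096], [0.552, -0.156, 0.103]]
-0.155 129 [[0.5, -0.154, 0.102], [0.525, -0.147, 0.108], [0.551, -0.141, 0.114]]
-0.14 95 [[0.5, -0.139, 0.111], [0.528, -0.135, 0.115], [0.551, -0.132
[... 413 characters left out ...]
4(-0.46143024225838486))
plate rect ((579.7469482421875, 255.08660888671875), (18.421096801757812, 85.30603790283203), 78.07747650146484)
-0.23 3 [[0.502, -0.222, 0.05], [0.507, -0.221, 0.051], [0.509, -0.216, 0.052]]
-0.215 3 [[0.5, -0.213, 0.056], [0.501, -0.205, 0.058], [0.501, -0.204, 0.061]]
-0.2 8 [[0.499, -0.194, 0.062], [0.504, -0.192, 0.068], [0.543, -0.186, 0.075]]
-0.185 3 [[0.498, -0.182, 0.076], [0.498, -0.172, 0.083], [0.499, -0.171, 0.086]]
-0.17 2 [[0.498, -0.165, 0.088], [0.498, -0.164, 0.089], [0.499, -0.163, 0.09]]
-0.155 13 [[0.496, -0.153, 0.095], [0.513, -0.145, 0.106], [0.53, -0.14, 0.11]]
-0.14 62 [[0.499, -0.139, 0.097], [0.523, -0.134, 0.111], [0.546, -0.13, 0.115]]
```

Top crop: the open box is at (650,238), with its hinge to the right and catch end to the left. The dark fence is at (305,197), its plate facing right. The pink and yellow fences are the decoys. The side view agrees. I'm moving above the lid with the fingers shut.

```bash
python3 -m inch '[-1.9,0,3.47,0,0,0,-1.9,0,3.47,0,0,0,-1.9,0,3.47,0,0,0,-1.9,0,3.47,0,0,0,-1.9,0,3.47,0,0,0,-1.9,0,3.47,0,0,0,-1.9,0,3.47,0,0,0,-1.9,0,3.47,0,0,0,-1.9,0,3.47,0,0,0,-1.9,0,3.47,0,0,0]' 0
python3 -m inch '[-1.93,0,3.5,0,0,0,-1.93,0,3.5,0,0,0,-1.93,0,3.5,0,0,0,0,0,0,0,-7,0,0,0,0,0,-7,0,0,0,0,0,-7,0,0,0,0,0,-7,0,0,0,0,0,-7,0,0,0,0,0,-7,0,0,0,0,0,-7,0]'
python3 -m inch '[0,0,0,0,-7,0,0,0,0,0,-7,0,0,0,0,0,-7,0,0,0,0,0,-4.5,0,0,0,0,0,0,0]'
python3 - <<'E'
from h import *
st(); rgb,d,w=cloud("wrist"); save("w1.png",rgb); np.save("wrist1.npy",w)
E
```

```text
time_s: 1.93
eef_pos: [0.4452, -0.2279, 0.2081]
orientation: [-1.346, 0.965, -0.966]
ft_force: [0.4, -0.4, 0.3]
finger_gap: -0.0003
time_s: 2.77
eef_pos: [0.5251, -0.1409, 0.2078]
orientation: [-1.55, 0.3, -0.3]
ft_force: [0.1, 0.6, -0.4]
finger_gap: -0.0001
time_s: 3.18
eef_pos: [0.525, -0.141, 0.2078]
orientation: [-1.57, -0.047, 0.047]
ft_force: [-0.6, -0.2, -0.0]
finger_gap: 0.0
{'time_s': 3.1833, 'eef_pos': [0.525, -0.141, 0.2078], 'orientation': [-1.5703, -0.047, 0.047], 'ft_force': [-0.5853, -0.1762, -0.0007], 'finger_gap': 0.0, 'joint_positions': [-0.2624, 0.0716, 0.1596, 1.6588, 0.0, 1.2486]}
[[0.998, -0.0, -0.06], [0.06, 0.0, 0.998], [-0.0, -1.0, 0.0]]
```

View pics/w1.png

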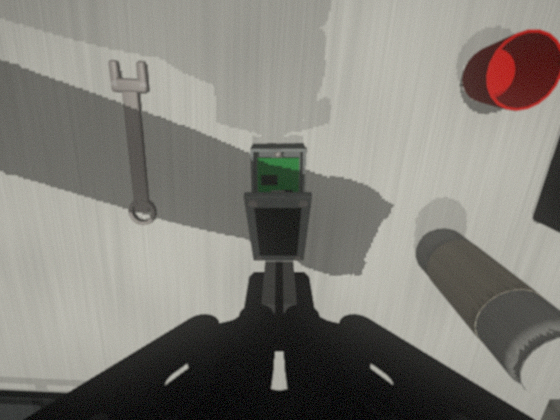

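Wrist view: the cover's free edge is at row 200, columns 248-310. The fingers are centred at column 280. Now pressing along the arc.

```bash
python3 -m inch '[0,3.1,0,0,0,0,0,3.1,0,0,0,0,0,3.0,0,0,0,0,0,0,0,0,0,0]'
python3 -m inch '[0,0.9,0.38,0,0,0,0,0.9,0.38,0,0,0,0,0.48,0.27,0,0,0,0,0.48,0.27,0,0,0,0,0.51,0.21,0,0,0,0,0.51,0.21,0,0,0,0,0,0,0,0,0]'
```

```text
time_s: 3.57
eef_pos: [0.5222, -0.1403, 0.1098]
orientation: [-1.568, -0.035, 0.048]
ft_force: [-0.6, -0.4, -0.6]
finger_gap: 0.0003
time_s: 4.15
eef_pos: [0.5239, -0.1234, 0.0772]
orientation: [-1.57, -0.044, 0.045]
ft_force: [-0.3, 1.0, -0.4]
finger_gap: 0.0001
```

```bash
python3 -m inch '[0,0.53,0.16,0,0,0,0,0.53,0.16,0,0,0,0,0.53,0.12,0,0,0,0,0.53,0.12,0,0,0,0,0,0,0,0,0]'
python3 -m inch '[0,0.3,0.03,0,0,0,0,0.3,0.03,0,0,0,0,0.3,0.03,0,0,0,0,0,0,0,0,0]'
```

```text
time_s: 4.57
eef_pos: [0.5231, -0.118, 0.0553]
orientation: [-1.57, -0.043, 0.046]
ft_force: [0.4, -1.0, -0.3]
finger_gap: 0.0003
time_s: 4.9
eef_pos: [0.5235, -0.1173, 0.0471]
orientation: [-1.57, -0.044, 0.045]
ft_force: [-0.5, 0.4, 0.0]
finger_gap: -0.0001
```

```bash
python3 - <<'E'
from h import *
st(); rgb,d,w=cloud("wrist"); save("w2.png",rgb)
r=cloud("side"); rgb2=r[0]; save("s2.png",np.hstack([rgb[100:400,140:420],cv2.resize(rgb2[90:210,240:400],(400,300))]))
q=np.concatenate([w.reshape(-1,3),r[2].reshape(-1,3),cloud("top")[2].reshape(-1,3)])
for y in np.arange(-.23,-.09,.01):
    g=q[(abs(q[:,1]-y)<.003)&(abs(q[:,0]-.527)<.026)&(q[:,2]<.2)]; print(round(y,2),len(g),np.round(np.percentile(g[:,2],[5,50,90]),3) if len(g) else 0)
E
```

```text
{'time_s': 4.9, 'eef_pos': [0.5235, -0.1173, 0.0471], 'orientation': [-1.5702, -0.0437, 0.0447], 'ft_force': [-0.5118, 0.368, 0.0237], 'finger_gap': -0.0001, 'joint_positions': [-0.2204, 0.0544, -0.1686, 1.3484, -0.0, 1.2941]}
[[0.998, -0.001, -0.056], [0.056, 0.0, 0.998], [-0.001, -1.0, 0.0]]
-0.23 4 [0.009 0.038 0.042]
-0.22 13 [0.004 0.038 0.047]
-0.21 90 [0.048 0.05  0.051]
-0.2 81 [0.05  0.053 0.053]
-0.19 72 [0.016 0.055 0.056]
-0.18 68 [0.052 0.057 0.058]
-0.17 14 [0.007 0.013 0.057]
-0.16 28 [0.01  0.014 0.058]
-0.15 50 [0.01  0.045 0.063]
-0.14 497 [0.012 0.014 0.065]
-0.13 1019 [0.012 0.014 0.116]
-0.12 1252 [0.031 0.109 0.128]
-0.11 9657 [0.006 0.101 0.15 ]
-0.1 7784 [0.    0.149 0.158]
-0.09 756 [-0.001  0.     0.001]
```

View pics/s2.png

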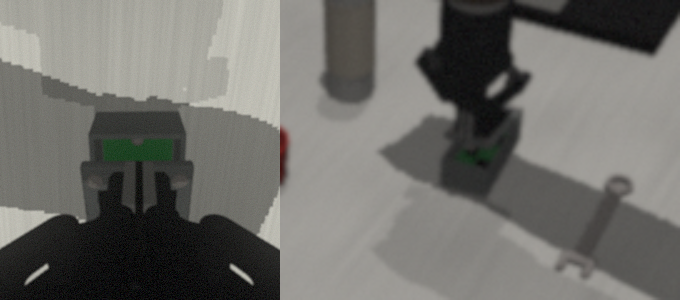

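```bash
python3 - <<'E'
from h import *
rgb,d,w=cloud("wrist")
save("w2c.png",cv2.resize(rgb[195:330,200:360],None,fx=4.4,fy=4.4,interpolation=2))
np.set_printoptions(linewidth=200,suppress=True)
for r in range(205,330,8):
    print(r,[tuple(np.round(w[r,c]*1000).astype(int)) if d[r,c]>0 else None for c in (232,255,270,279,290,304,324)])
E
```

```text
205 [(np.int64(491), np.int64(-107), np.int64(0)), (np.int64(507), np.int64(-106), np.int64(1)), (np.int64(517), np.int64(-105), np.int64(1)), (np.int64(523), np.int64(-105), np.int64(0)), (np.int64(531), np.int64(-105), np.int64(0)), (np.int64(540), np.int64(-104), np.int64(0)), (np.int64(554), np.int64(-104), np.int64(0))]
213 [(np.int64(491), np.int64(-113), np.int64(1)), (np.int64(507), np.int64(-110), np.int64(5)), (np.int64(517), np.int64(-110), np.int64(4)), (np.int64(523), np.int64(-109), np.int64(5)), (np.int64(531), np.int64(-109), np.int64(5)), (np.int64(540), np.int64(-108), np.int64(6)), (np.int64(554), np.int64(-109), np.int64(0))]
221 [(np.int64(494), np.int64(-111), np.int64(18)), (np.int64(508), np.int64(-110), np.int64(20)), (np.int64(518), np.int64(-109), np.int64(20)), (np.int64(523), np.int64(-109), np.int64(20)), (np.int64(530), np.int64(-109), np.int64(20)), (np.int64(539), np.int64(-108), np.int64(21)), (np.int64(555), np.int64(-115), np.int64(0))]
229 [(np.int64(495), np.int64(-111), np.int64(31)), (np.int64(509), np.int64(-110), np.int64(32)), (np.int64(518)
[... 3511 characters left out ...]
141), np.int64(64))]
317 [(np.int64(500), np.int64(-150), np.int64(63)), (np.int64(515), np.int64(-107), np.int64(119)), (np.int64(520), np.int64(-107), np.int64(118)), (np.int64(523), np.int64(-114), np.int64(108)), (np.int64(527), np.int64(-107), np.int64(118)), (np.int64(532), np.int64(-106), np.int64(119)), (np.int64(550), np.int64(-147), np.int64(63))]
325 [(np.int64(507), np.int64(-112), np.int64(116)), (np.int64(515), np.int64(-108), np.int64(121)), (np.int64(520), np.int64(-107), np.int64(122)), (np.int64(524), np.int64(-117), np.int64(109)), (np.int64(527), np.int64(-107), np.int64(122)), (np.int64(531), np.int64(-106), np.int64(123)), (np.int64(539), np.int64(-111), np.int64(115))]
```

View pics/w2c.png

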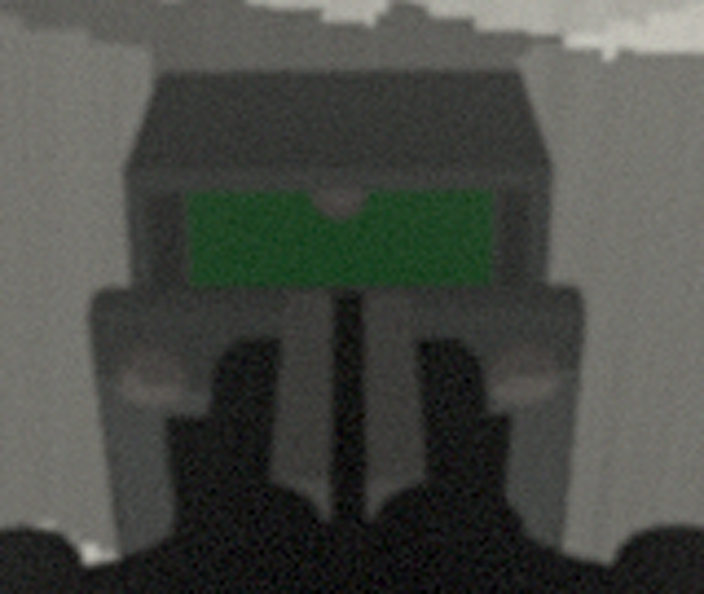

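The cover is at about 0.2 rad. The fingertips rest on its edge, about 20 mm higher than the TCP reading suggests. I'll keep pressing in small steps and watch the force.

```bash
python3 -m inch '[0,0.3,0,0,0,0,0,0.3,0,0,0,0,0,0.3,0,0,0,0,0,0,0,0,0,0]'
python3 -m inch '[0,0.3,0,0,0,0,0,0.2,0,0,0,0,0,0,0,0,0,0]'
python3 - <<'E'
from h import *
rgb,d,w=cloud("wrist"); q=w[240:330,215:350].reshape(-1,3); q=q[(q[:,0]<.506)|(q[:,0]>.545)]
for y in(-.115,-.12,-.13,-.14,-.15):
    g=q[abs(q[:,1]-y)<.002]; print(y,len(g),np.round(np.percentile(g[:,2],[10,50,80]),4) if len(g) else 0)
E
```

```text
time_s: 5.43
eef_pos: [0.5233, -0.1173, 0.0379]
orientation: [-1.57, -0.043, 0.045]
ft_force: [0.3, -0.2, 0.1]
finger_gap: 0.0001
time_s: 5.68
eef_pos: [0.5235, -0.1173, 0.0332]
orientation: [-1.57, -0.044, 0.045]
ft_force: [0.4, 0.1, -0.8]
finger_gap: 0.0
-0.115 379 [0.0388 0.0564 0.0572]
-0.12 252 [0.0305 0.0566 0.0576]
-0.13 439 [-0.0002  0.0135  0.0552]
-0.14 296 [-0.0001  0.0534  0.0542]
-0.15 119 [-0.0004  0.0003  0.0009]
```

```bash
python3 -m inch '[0,0.25,0,0,0,0,0,0.25,0,0,0,0,0,0,0,0,0,0]'
python3 -m inch '[0,0.2,0,0,0,0,0,0.2,0,0,0,0,0,0,0,0,0,0]'
python3 -m inch '[0,0.15,0,0,0,0,0,0.15,0,0,0,0,0,0,0,0,0,0]'
```

```text
time_s: 5.98
eef_pos: [0.524, -0.1171, 0.0292]
orientation: [-1.57, -0.045, 0.044]
ft_force: [-0.3, 1.1, 1.0]
finger_gap: 0.0001
time_s: 6.23
eef_pos: [0.5238, -0.1172, 0.0248]
orientation: [-1.57, -0.045, 0.044]
ft_force: [-1.1, 1.3, 0.2]
finger_gap: 0.0
time_s: 6.48
eef_pos: [0.5236, -0.1174, 0.0213]
orientation: [-1.57, -0.044, 0.045]
ft_force: [0.4, 0.7, -0.4]
finger_gap: 0.0002
```

```bash
cat > lid.py <<'E'
from h import *
st(); print(np.round(manip.get_obs()["effort"],2))
rgb,d,w=cloud("wrist"); q=w[240:330,200:360].reshape(-1,3); q=q[(q[:,0]<.508)|(q[:,0]>.543)]
for y in(-.11,-.115,-.12,-.13,-.14,-.15):
    g=q[(abs(q[:,1]-y)<.002)&(q[:,2]>.02)]; print(y,len(g),np.round(np.percentile(g[:,2],[10,50,80]),4) if len(g) else 0)
E
python3 lid.py
```

```text
{'time_s': 6.4833, 'eef_pos': [0.5236, -0.1174, 0.0213], 'orientation': [-1.5704, -0.0438, 0.0445], 'ft_force': [0.3833, 0.7352, -0.376], 'finger_gap': 0.0002, 'joint_positions': [-0.2205, 0.0654, -0.2076, 1.2982, -0.0002, 1.2941]}
[[0.998, -0.0, -0.056], [0.056, -0.0, 0.998], [-0.0, -1.0, -0.0]]
[ 2.000e-02 -5.032e+01  4.599e+01 -0.000e+00  0.000e+00  0.000e+00]
-0.11 969 [0.0251 0.0394 0.0452]
-0.115 386 [0.0442 0.0454 0.0468]
-0.12 267 [0.0444 0.0455 0.0463]
-0.13 273 [0.0444 0.0451 0.0456]
-0.14 174 [0.0441 0.045  0.0454]
-0.15 0 0
```

```bash
python3 -m inch '[0,0.1,0,0,0,0,0,0,0,0,0,0,0,0,0,0,0,0]'
python3 -m inch '[0,0.1,0,0,0,0,0,0,0,0,0,0,0,0,0,0,0,0]'
python3 lid.py
```

```text
time_s: 6.78
eef_pos: [0.5238, -0.1174, 0.0211]
orientation: [-1.57, -0.044, 0.044]
ft_force: [-1.6, 0.1, 4.6]
finger_gap: -0.0
time_s: 7.03
eef_pos: [0.5239, -0.1174, 0.0208]
orientation: [-1.571, -0.045, 0.043]
ft_force: [-2.9, 0.9, 9.9]
finger_gap: -0.0005
{'time_s': 7.0333, 'eef_pos': [0.5239, -0.1174, 0.0208], 'orientation': [-1.5706, -0.0449, 0.0435], 'ft_force': [-2.9197, 0.9062, 9.9464], 'finger_gap': -0.0005, 'joint_positions': [-0.2204, 0.065, -0.2089, 1.296, 0.0, 1.2941]}
[[0.998, 0.001, -0.056], [0.056, -0.0, 0.998], [0.001, -1.0, -0.0]]
[-8.000e-02 -4.515e+01  4.292e+01 -1.660e+00 -2.000e-02 -1.000e-02]
-0.11 962 [0.0249 0.0391 0.0447]
-0.115 384 [0.044  0.0452 0.0465]
-0.12 274 [0.0441 0.0452 0.0462]
-0.13 274 [0.0441 0.0448 0.0454]
-0.14 176 [0.044  0.0448 0.0452]
-0.15 0 0
```

```bash
python3 -m inch '[0,0.15,0,0,0,0,0,0,0,0,0,0,0,0,0,0,0,0]'
python3 -m inch '[0,-0.8,0,0,0,0,0,-3,0,0,0,0,0,-4,0,0,0,0,0,-4,0,0,0,0,0,0,-4,0,0,0,0,0,0,0,0,0,0,0,0,0,0,0]' 1
python3 - <<'E'
from fit import *
st()
Q=[]
for c in("wrist","top","side"):
    rgb,d,w=cloud(c); Q.append((c,w)); 
    if c=="wrist": save("w3.png",rgb)
    n,ce,sz,a,q=fit(w,(.527,-.165),(.008,.055),.09); print(c,n,ce,sz,a)
    n,ce,sz,a,q=fit(w,(.527,-.165),(.035,.055),.09); print(c,"top",n,ce,sz,a)
    A=np.c_[q[:,:2]-[.527,-.167],np.ones(len(q))]; m=q[:,2]>.041
    print("plane",np.round(np.linalg.lstsq(A[m],q[m,2],rcond=None)[0],4))
E
```

```text
time_s: 7.33
eef_pos: [0.5242, -0.1174, 0.0205]
orientation: [-1.571, -0.046, 0.043]
ft_force: [-6.6, 3.0, 18.0]
finger_gap: 0.0002
time_s: 7.92
eef_pos: [0.5262, -0.1585, 0.1366]
orientation: [-1.571, -0.043, 0.042]
ft_force: [0.3, 0.1, -0.7]
finger_gap: 0.0833
{'time_s': 7.9167, 'eef_pos': [0.5262, -0.1585, 0.1366], 'orientation': [-1.5706, -0.0432, 0.0421], 'ft_force': [0.3171, 0.0998, -0.6991], 'finger_gap': 0.0833, 'joint_positions': [-0.2925, 0.0698, 0.0201, 1.5204, -0.0, 1.224]}
[[0.999, 0.001, -0.054], [0.054, -0.0, 0.999], [0.001, -1.0, -0.0]]
wrist 9646 [ 525.5 -171. ] [ 56.1 123.9] 3.6
wrist top 9379 [ 525.5 -171. ] [ 56.1 123.8] 3.6
plane [-0.0001 -0.0014  0.0456]
top 984 [ 527.3 -162.6] [ 56.1 112.6] 3.7
top top 925 [ 527.3 -162.8] [ 56.1 112.3] 3.7
plane [-0.0014 -0.0058  0.0467]
side 782 [ 524.7 -165.1] [ 57.8 124.9] 3.7
side top 560 [ 525.1 -165. ] [ 56.9 124. ] 3.8
plane [0.0025 0.0005 0.0442]
```

View pics/w3.png

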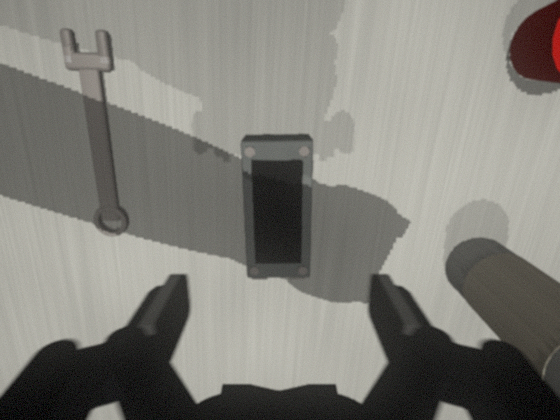

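```bash
python3 - <<'E'
from h import *
o=manip.get_obs(); T=R.from_rotvec(o["orientation"]).as_matrix(); rgb,d,w=cloud("wrist")
t=(w-np.array(o["eef_pos"]))@T*1000
for c in (150,160,170,180,186,372,380,390,400):
    print(c,[(r,*np.round(t[r,c]).astype(int).tolist()) for r in range(268,335,8) if d[r,c]>0 and t[r,c,1]<80])
E
```

```text
150 [(292, -54, -47, 6), (300, -49, -58, 9), (308, -47, -64, 10), (316, -45, -68, 10), (324, -44, -73, 10), (332, -44, -74, 7)]
160 [(284, -49, -48, 10), (292, -47, -53, 10), (300, -46, -58, 9), (308, -44, -63, 9), (316, -43, -67, 8), (324, -43, -67, 5), (332, -43, -68, 2)]
170 [(276, -47, -41, 9), (284, -45, -48, 10), (292, -43, -53, 10), (300, -43, -55, 7), (308, -43, -57, 5), (316, -43, -58, 2), (324, -43, -58, -2), (332, -43, -57, -6)]
180 [(276, -43, -39, 9), (284, -43, -41, 5), (292, -43, -43, 3), (300, -43, -42, -2), (308, -43, -44, -4), (316, -43, -45, -8), (324, -43, -47, -10)]
186 []
372 [(308, 43, -36, -10)]
380 [(276, 43, -42, 10), (284, 42, -45, 8), (292, 42, -46, 5), (300, 43, -46, 1), (308, 42, -48, -2), (316, 42, -49, -5), (324, 42, -51, -8), (332, 42, -51, -11)]
390 [(276, 48, -41, 9), (284, 45, -48, 10), (292, 44, -53, 9), (300, 42, -57, 9), (308, 43, -58, 6), (316, 42, -60, 3), (324, 42, -62, 1), (332, 42, -62, -3)]
400 [(292, 48, -53, 9), (300, 45, -59, 10), (308, 44, -64, 10), (316, 42, -69, 10), (324, 43, -69, 7), (332, 43, -70, 4)]
```

The cover is flat: height 0.045 along its whole length, slope 0, and it still holds after release. Measured from the camera, the open fingertips sit about 36 mm behind the stated TCP, so I'll lower by that figure and watch the force.

```bash
python3 -m inch '[0,3,-0.8,0,-0.5,0,0,3,0,0,0,0,0,3,0,0,0,0,0,2.5,0,0,0,0,0,1.5,0,0,0,0,0,1,0,0,0,0,0,0,0,0,0,0]'
python3 -m inch '[0,0.5,0,0,0,0,0,0.5,0,0,0,0,0,0,0,0,0,0]'
python3 - <<'E'
from h import *
o=manip.get_obs(); T=R.from_rotvec(o["orientation"]).as_matrix(); rgb,d,w=cloud("wrist")
for c in (160,170,180,380,390,400):
    print(c,[(r,*np.round(w[r,c]*1000).astype(int).tolist()) for r in range(252,335,8) if d[r,c]>0])
E
```

```text
time_s: 8.7
eef_pos: [0.525, -0.1642, -0.0061]
orientation: [-1.569, -0.049, 0.054]
ft_force: [0.0, -0.1, 0.2]
finger_gap: 0.0855
time_s: 8.95
eef_pos: [0.5266, -0.1652, -0.0137]
orientation: [-1.57, -0.051, 0.051]
ft_force: [-0.4, 0.3, -0.7]
finger_gap: 0.0854
160 [(252, 466, -161, 1), (260, 466, -166, 0), (268, 465, -171, 0), (276, 465, -175, 1), (284, 477, -158, 34), (292, 479, -159, 40), (300, 481, -158, 45), (308, 483, -158, 50), (316, 483, -160, 52), (324, 483, -163, 53), (332, 484, -165, 54)]
170 [(252, 471, -161, 0), (260, 470, -166, 0), (268, 470, -171, 0), (276, 479, -159, 27), (284, 481, -158, 34), (292, 483, -158, 40), (300, 483, -161, 40), (308, 483, -164, 42), (316, 484, -167, 43), (324, 484, -171, 43), (332, 484, -174, 44)]
180 [(252, 476, -161, 0), (260, 476, -165, 1), (268, 476, -170, 1), (276, 483, -159, 26), (284, 483, -162, 28), (292, 484, -165, 29), (300, 484, -169, 30), (308, 484, -172, 30), (316, 484, -175, 33), (324, 484, -179, 33), (332, 474, -210, 0)]
380 [(252, 577, -154, 1), (260, 578, -159, 0), (268, 579, -164, 0), (276, 569, -153, 27), (284, 568, -155, 31), (292, 568, -157, 33), (300, 569, -161, 33), (308, 569, -164, 35), (316, 570, -168, 34), (324, 569, -170, 37), (332, 570, -174, 38)]
390 [(252, 582, -154, 1), (260, 583, -159, 0), (268, 584, -163, 1), (276, 574, -153, 27), (284, 572, -153, 33), (292, 569, -152, 40), (300, 568, -153, 44), (308, 569, -157, 44), (316, 569, -160, 46), (324, 569, -162, 47), (332, 569, -165, 48)]
400 [(252, 588, -154, 0), (260, 588, -158, 0), (268, 589, -163, 1), (276, 590, -168, 0), (284, 591, -173, -1), (292, 574, -153, 39), (300, 572, -153, 45), (308, 570, -153, 50), (316, 569, -153, 54), (324, 568, -155, 56), (332, 569, -158, 56)]
```

```bash
python3 -m inch '[0,0.5,0,0,0,0,0,0,0,0,0,0,0,0,0,0,0,0]'
python3 -m inch '[0,0,0,0,0,0,0,0,0,0,0,0,0,0,0,0,0,0,0,0,0,0,0,0,0,0,0,0,0,0,0,0,0,0,0,0,0,0,0,0,0,0,0,0,0,0,0,0]' 0
python3 -c "
from h import *
st()"
```

```text
time_s: 9.25
eef_pos: [0.5264, -0.1653, -0.0188]
orientation: [-1.57, -0.051, 0.051]
ft_force: [-0.4, -0.5, -0.3]
finger_gap: 0.0856
time_s: 9.92
eef_pos: [0.5263, -0.1654, -0.0183]
orientation: [-1.57, -0.051, 0.051]
ft_force: [-3.5, 0.5, 5.0]
finger_gap: 0.0553
{'time_s': 9.9167, 'eef_pos': [0.5263, -0.1654, -0.0183], 'orientation': [-1.5704, -0.0509, 0.051], 'ft_force': [-3.5362, 0.4946, 4.9736], 'finger_gap': 0.0553, 'joint_positions': [-0.3043, 0.1229, -0.224, 1.2238, -0.0002, 1.2016]}
[[0.998, -0.0, -0.065], [0.065, -0.0, 0.998], [-0.0, -1.0, -0.0]]
```

```bash
python3 -m inch '[0,-0.7,0,0,0,0,0,-0.8,0,0,0,0,0,0,0,0,0,0]'
python3 -m inch '[0.31,0,2,0,0,0,0.62,0,3.96,0,0,0,0.62,0,3.96,0,0,0,0.62,0,3.96,0,0,0,0.62,0,3.96,0,0,0,0.62,0,3.96,0,0,0,0.62,0,3.96,0,0,0,0.62,0,3.96,0,0,0,0.31,0,2,0,0,0,0,0,0,0,0,0]'
python3 -m inch '[0,0,0,0,6,0,0,0,0,0,6,0,0,0,0,0,6,0,0,0,0,0,0,0,0,0,0,0,0,0]'
cat > fin.py <<'E'
from fit import *
import sys
st()
o=manip.get_obs(); T=R.from_rotvec(o["orientation"]).as_matrix(); yaw=np.degrees(np.arctan2(T[1,2],T[0,2])); print("yaw",yaw)
rgb,d,w=cloud("wrist"); save(sys.argv[1],rgb); np.save("wf.npy",w)
for c in ("wrist","top","side"):
    if c!="wrist": rgb,d,w=cloud(c)
    q=w.reshape(-1,3); x=np.array([np.cos(np.radians(75.7)),np.sin(np.radians(75.7))]); y=np.array([-x[1],x[0]])
    P=np.array([.5785,.2462]); l=np.c_[(q[:,:2]-P)@x,(q[:,:2]-P)@y,q[:,2]]*1000
    for nm,m in (("plate",(l[:,0]>-8)&(l[:,0]<24)&(abs(l[:,1])<50)&(l[:,2]>36)&(l[:,2]<50)),
              ("boxfront",(l[:,0]>-90)&(l[:,0]<-8)&(abs(l[:,1])<50)&(l[:,2]>22)&(l[:,2]<70))):
        g=l[m]
        if len(g)<20: print(c,nm,len(g)); continue
        # front/leading edge by lateral bins
        b=[]
        for yy in np.arange(-44,45,6):
            k=g[abs(g[:,1]-yy)<3]
            if len(k)>4: b.append((yy,np.percentile(k[:,0],3 if nm=="plate" else 97)))
        b=np.array(b); s=np.polyfit(b[:,0],b[:,1],1) if len(b)>2 else 0
        print(c,nm,len(g),"lat",np.round(np.percentile(g[:,1],[.5,99.5]),1),"z",np.round(np.percentile(g[:,2],[5,95]),1),"edge fit",np.round(s,3),np.round(b[:,1],1))
E
python3 fin.py w4.png
```

```text
time_s: 10.17
eef_pos: [0.527, -0.1654, -0.0024]
orientation: [-1.571, -0.052, 0.05]
ft_force: [-0.1, -0.3, -5.5]
finger_gap: 0.0552
time_s: 11.0
eef_pos: [0.5553, 0.1589, -0.004]
orientation: [-1.569, -0.055, 0.054]
ft_force: [-1.0, 0.1, -6.0]
finger_gap: 0.0553
time_s: 11.42
eef_pos: [0.5552, 0.1542, -0.004]
orientation: [-1.562, 0.194, -0.193]
ft_force: [-0.8, 0.2, -6.3]
finger_gap: 0.055
{'time_s': 11.4167, 'eef_pos': [0.5552, 0.1542, -0.004], 'orientation': [-1.5624, 0.1936, -0.1929], 'ft_force': [-0.782, 0.194, -6.3325], 'finger_gap': 0.055, 'joint_positions': [0.2709, 0.1714, -0.1411, 1.2588, -0.0001, 2.0879]}
[[0.97, -0.0, 0.244], [-0.244, -0.0, 0.97], [-0.0, -1.0, -0.0]]
yaw 75.8957134100265
wrist plate 9119 lat [-41.3  41. ] z [41.6 44.3] edge fit [-0.008 -1.016] [-0.4 -0.8 -0.8 -0.8 -0.9 -1.  -1.  -1.  -1.1 -1.1 -1.1 -1.2 -1.3 -1.3
 -1.3]
wrist boxfront 27969 lat [-43.5  42.8] z [38.7 61.5] edge fit [  0.134 -53.256] [-84.4 -82.5 -83.  -38.6 -38.6 -38.6 -38.7 -38.7 -38.7 -38.7 -38.7 -38.7
 -38.8 -82.6 -83.8]
top plate 0
top boxfront 0
side plate 149 lat [-40.1  42.5] z [37.2 44. ] edge fit [-0.019  1.521] [ 2.1  3.4  2.2  2.3  1.5  1.5  0.2  1.  -0.7  2.1  1.8  0.9  1.7  1. ]
side boxfront 758 lat [-38.7  42. ] z [26.2 61.8] edge fit [-2.4000e-02 -4.8936e+01] [-80.7 -80.4 -35.8 -35.9 -35.4 -35.9 -36.3 -35.6 -35.3 -35.6 -35.8 -37.
 -81.5 -84.1]
```

View pics/w4.png

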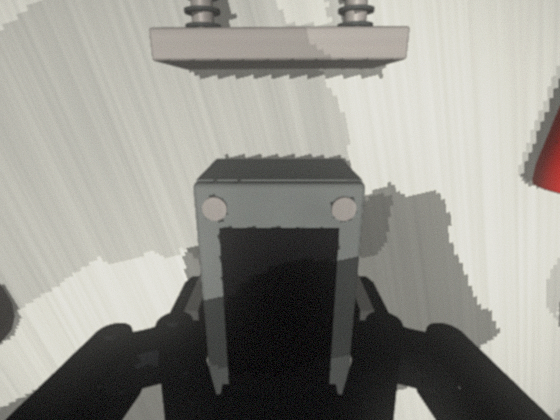

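Close view: the plate spans columns 150-409 and the box front 196-363. Both are centred at column 279.5 and parallel to within 0.4°, with a gap of about 37.7 mm. Lowering the box to the bench.

```bash
python3 -m inch '[0,0.5,0,0,0,0,0,0.5,0,0,0,0,0,0.3,0,0,0,0,0,0,0,0,0,0,0,0,0,0,0,0]'
python3 -m inch '[0,0.1,0,0,0,0,0,0,0,0,0,0,0,0,0,0,0,0]'
python3 -m inch '[0,0.1,0,0,0,0,0,0,0,0,0,0,0,0,0,0,0,0]'
```

```text
time_s: 11.98
eef_pos: [0.555, 0.1544, -0.0172]
orientation: [-1.562, 0.196, -0.195]
ft_force: [0.2, -1.0, -6.2]
finger_gap: 0.0553
time_s: 12.23
eef_pos: [0.5553, 0.1545, -0.0176]
orientation: [-1.562, 0.196, -0.196]
ft_force: [0.8, 0.0, -5.9]
finger_gap: 0.0554
time_s: 12.48
eef_pos: [0.5555, 0.1546, -0.0183]
orientation: [-1.562, 0.195, -0.196]
ft_force: [-0.8, 0.3, -1.5]
finger_gap: 0.0554
```

```bash
python3 -m inch '[0,0.1,0,0,0,0,0,0,0,0,0,0,0,0,0,0,0,0]'
python3 -m inch '[0,0,0.8,0,0,0,0,0,0.8,0,0,0,0,0,0.8,0,0,0,0,0,0.8,0,0,0,0,0,0.2,0,0,0,0,0,0,0,0,0,0,0,0,0,0,0]'
python3 fin.py w5.png
```

```text
time_s: 12.73
eef_pos: [0.5556, 0.1546, -0.0183]
orientation: [-1.561, 0.195, -0.196]
ft_force: [-4.6, -2.1, 7.7]
finger_gap: 0.0556
time_s: 13.32
eef_pos: [0.5648, 0.1874, -0.0182]
orientation: [-1.562, 0.194, -0.198]
ft_force: [0.3, -2.3, 5.4]
finger_gap: 0.0555
{'time_s': 13.3167, 'eef_pos': [0.5648, 0.1874, -0.0182], 'orientation': [-1.5616, 0.1936, -0.1976], 'ft_force': [0.337, -2.3353, 5.3717], 'finger_gap': 0.0555, 'joint_positions': [0.3208, 0.2205, -0.1124, 1.2356, -0.0008, 2.1408]}
[[0.969, 0.003, 0.247], [-0.247, 0.0, 0.969], [0.002, -1.0, 0.001]]
yaw 75.72228250373722
wrist plate 11799 lat [-41.2  40.9] z [38.7 45.3] edge fit [-0.022 -5.116] [-0.2 -0.3 -0.4 -7.5 -7.5 -7.5 -7.4 -7.5 -7.3 -7.5 -7.5 -7.4 -6.2 -0.9
 -0.8]
wrist boxfront 39579 lat [-49.6  49.3] z [44.2 64.9] edge fit [  0.112 -22.689] [-50.1 -48.1 -48.7  -9.7  -9.5  -9.8  -9.8  -9.7  -9.7  -9.7  -9.5  -9.5
 -12.4 -48.  -49.5]
top plate 0
top boxfront 0
side plate 226 lat [-40.8  42.2] z [37.2 46. ] edge fit [ 0.046 -4.671] [ 0.1 -5.3 -7.2 -7.5 -5.3 -6.2 -5.8 -6.6 -6.6 -6.8 -7.7 -4.8  2.4  2.4]
side boxfront 648 lat [-48.6  42.2] z [27.7 62.3] edge fit [  0.1   -22.346] [-48.  -46.5 -35.2 -18.  -11.5 -11.7 -11.3  -9.7 -10.7 -11.  -10.5 -11.1
  -9.6 -46.7 -46.7]
```

```bash
python3 -m inch '[0,0,0.2,0,0,0,0,0,0.2,0,0,0,0,0,0,0,0,0,0,0,0,0,0,0]'
python3 -m inch '[0,0,0.2,0,0,0,0,0,0,0,0,0,0,0,0,0,0,0]'
python3 -m inch '[0,0,0.2,0,0,0,0,0,0.2,0,0,0,0,0,0,0,0,0,0,0,0,0,0,0]'
```

```text
time_s: 13.8
eef_pos: [0.5655, 0.1904, -0.0183]
orientation: [-1.563, 0.194, -0.198]
ft_force: [-1.2, -7.4, 7.1]
finger_gap: 0.0554
time_s: 14.05
eef_pos: [0.5658, 0.1917, -0.0183]
orientation: [-1.564, 0.195, -0.198]
ft_force: [-2.3, -11.0, 8.0]
finger_gap: 0.0554
time_s: 14.38
eef_pos: [0.5666, 0.1951, -0.0183]
orientation: [-1.565, 0.195, -0.198]
ft_force: [-3.1, -12.8, 9.0]
finger_gap: 0.0556
```

```bash
python3 fin.py w6.png; python3 - <<'E'
from h import *
rgb=cv2.cvtColor(cv2.imread("pics/w6.png"),cv2.COLOR_BGR2RGB); w=np.load("wf.npy")
x=np.array([np.cos(np.radians(75.9)),np.sin(np.radians(75.9))]); y=np.array([-x[1],x[0]]); P=np.array([.5785,.2462])
l=np.dstack([(w[...,:2]-P)@x,(w[...,:2]-P)@y,w[...,2]])*1000
q=l.reshape(-1,3)
for a in(-40,-38,-36,36,38,40):
    g=q[(abs(q[:,1]-a)<1)&(q[:,2]>41)&(q[:,2]<46)&(q[:,0]>-10)&(q[:,0]<32)]; print(a,len(g),np.round(np.percentile(g[:,0],[1,50,99]),1) if len(g) else 0)
for a in(-20,0,20):
    g=q[(abs(q[:,1]-a)<2)&(q[:,0]>-20)&(q[:,0]<45)&(q[:,2]>35)&(q[:,2]<48)]
    h,e=np.histogram(g[:,0],np.arange(-20,46,2)); print(a,[ (int(e0),int(n),round(float(np.median(g[(g[:,0]>=e0)&(g[:,0]<e0+2),2])),1)) for e0,n in zip(e,h) if n])
E
```

```text
{'time_s': 14.3833, 'eef_pos': [0.5666, 0.1951, -0.0183], 'orientation': [-1.565, 0.1954, -0.198], 'ft_force': [-3.1062, -12.777, 8.954], 'finger_gap': 0.0556, 'joint_positions': [0.3334, 0.2325, -0.0982, 1.24, -0.0035, 2.1546]}
[[0.969, 0.001, 0.248], [-0.248, -0.003, 0.969], [0.002, -1.0, -0.003]]
yaw 75.65099295183995
wrist plate 15007 lat [-40.9  40.7] z [41.6 46.3] edge fit [-0.035 -3.221] [ 4.9  4.8  4.7 -7.  -7.1 -7.2 -7.3 -7.2 -7.2 -7.1 -7.3 -7.  -5.9  4.3
  4.3]
wrist boxfront 35616 lat [-49.7  49.3] z [44.2 65.1] edge fit [  0.088 -20.09 ] [-42.  -40.  -40.7  -9.9  -9.8  -9.7  -9.6  -9.8  -9.8  -9.5  -9.6  -9.8
 -12.8 -39.8 -41.2]
top plate 0
top boxfront 0
side plate 269 lat [-39.9  42.9] z [37.3 45.9] edge fit [-0.012 -2.575] [ 6.4  8.9 -6.7 -6.4 -4.8 -7.3 -7.5 -5.8 -7.8 -4.7 -6.1 -6.8  5.9  6.4]
side boxfront 579 lat [-49.2  45.9] z [26.1 61.9] edge fit [  0.091 -19.514] [-41.9 -38.2 -38.3 -10.   -8.6  -9.5  -9.8 -12.3 -10.5  -9.1  -9.2  -9.9
  -9.5 -39.2 -39.5]
-40 187 [ 4.4  9.3 14.2]
-38 197 [ 4.4  9.6 14.2]
-36 195 [ 4.5  9.6 14.1]
36 195 [ 4.2  9.2 13.9]
38 185 [ 4.
[... 418 characters left out ...]
 (-18, 64, 46.0), (-16, 63, 45.9), (-14, 65, 45.8), (-12, 82, 45.5), (-10, 65, 45.0), (-8, 78, 45.1), (-6, 71, 45.2), (-4, 66, 45.0), (-2, 71, 45.0), (0, 74, 45.2), (2, 96, 44.5), (4, 64, 43.2), (6, 72, 43.4), (8, 76, 43.2), (10, 73, 43.3), (12, 108, 42.7), (14, 14, 41.0), (36, 78, 42.7), (38, 104, 44.2), (40, 110, 44.2), (42, 108, 44.3)]
20 [(-20, 63, 45.4), (-18, 60, 45.3), (-16, 60, 45.1), (-14, 66, 45.1), (-12, 71, 45.1), (-10, 53, 45.1), (-8, 66, 46.4), (-6, 64, 46.5), (-4, 70, 46.6), (-2, 92, 46.4), (0, 73, 45.1), (2, 96, 44.6), (4, 74, 43.1), (6, 75, 43.4), (8, 77, 43.2), (10, 74, 43.2), (12, 117, 42.8), (14, 5, 42.1), (36, 78, 43.3), (38, 103, 44.2), (40, 115, 44.3), (42, 110, 44.3)]
```

View pics/w6.png

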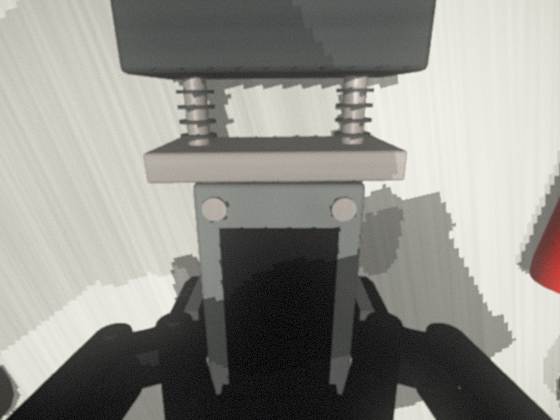

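Plate spans columns 146-406 and the box front 195-363, flush and centred. The plate front is at 4.4 mm against -1.0 mm at rest, so it is pushed in about 5.4 mm. I'm easing the downward preload a little and pushing on about 5 mm.

```bash
python3 -m inch '[0,-0.1,0.2,0,0,0,0,0,0.2,0,0,0,0,0,0,0,0,0,0,0,0,0,0,0]'
python3 -m inch '[0,0,0.15,0,0,0,0,0,0,0,0,0,0,0,0,0,0,0]'
```

```text
time_s: 14.87
eef_pos: [0.5675, 0.1989, -0.0182]
orientation: [-1.565, 0.196, -0.198]
ft_force: [-2.0, -12.6, 3.1]
finger_gap: 0.0555
time_s: 15.12
eef_pos: [0.5678, 0.2, -0.0183]
orientation: [-1.566, 0.196, -0.198]
ft_force: [-1.1, -15.0, 3.5]
finger_gap: 0.0555
```

```bash
python3 -m inch '[0,0,0,0,0,0,0,0,0,0,0,0,0,0,0,0,0,0]'; python3 - <<'E'
from h import *
st(); rgb,d,w=cloud("wrist"); save("w7.png",rgb)
x=np.array([np.cos(np.radians(75.9)),np.sin(np.radians(75.9))]); y=np.array([-x[1],x[0]]); P=np.array([.5785,.2462])
q=np.c_[(w.reshape(-1,3)[:,:2]-P)@x,(w.reshape(-1,3)[:,:2]-P)@y,w.reshape(-1,3)[:,2]]*1000
for a in(-40,-36,36,40):
    g=q[(abs(q[:,1]-a)<1)&(q[:,2]>41)&(q[:,2]<46)&(q[:,0]>-10)&(q[:,0]<32)]; print(a,np.round(np.percentile(g[:,0],[1,50,99]),1))
g=q[(abs(q[:,1])<40)&(q[:,2]>42)&(q[:,2]<46)&(q[:,0]>30)&(q[:,0]<60)]; print("block front",np.percentile(g[:,0],1), "block lat",np.percentile(g[:,1],[1,99]))
g=q[(q[:,2]>42)&(q[:,2]<49)&(q[:,0]>-30)&(q[:,0]<6)&(abs(q[:,1])<36)]; print("box lat",np.percentile(g[:,1],[.5,99.5])); A=np.c_[g[:,:2],np.ones(len(g))]; print("lid plane",np.linalg.lstsq(A,g[:,2],rcond=None)[0])
g=q[(q[:,2]>41)&(q[:,2]<46)&(q[:,0]>11)&(q[:,0]<19)]; print("plate lat",np.percentile(g[:,1],[.5,99.5]))
E
```

```text
time_s: 15.37
eef_pos: [0.5678, 0.2, -0.0182]
orientation: [-1.566, 0.196, -0.198]
ft_force: [-1.6, -13.3, 3.0]
finger_gap: 0.0554
{'time_s': 15.3667, 'eef_pos': [0.5678, 0.2, -0.0182], 'orientation': [-1.5656, 0.1963, -0.1978], 'ft_force': [-1.6054, -13.2612, 3.0086], 'finger_gap': 0.0554, 'joint_positions': [0.3407, 0.2397, -0.0895, 1.2425, -0.0039, 2.1624]}
[[0.969, 0.0, 0.248], [-0.248, -0.004, 0.969], [0.001, -1.0, -0.004]]
-40 [ 9.6 15.  19.3]
-36 [ 9.6 14.8 19.3]
36 [ 9.3 14.6 18.9]
40 [ 9.4 14.4 19. ]
block front 37.28278442091537 block lat [-39.20093646  39.17240026]
box lat [-28.47272239  26.3232719 ]
lid plane [-1.36780456e-02 -6.02670191e-04  4.53919272e+01]
plate lat [-41.20950825  41.07871764]
```

```bash
python3 - <<'E'
from h import *
rgb,d,w=cloud("wrist")
x=np.array([np.cos(np.radians(75.7)),np.sin(np.radians(75.7))]); y=np.array([-x[1],x[0]]); P=np.array([.5785,.2462])
W=w.reshape(-1,3); q=np.c_[(W[:,:2]-P)@x,(W[:,:2]-P)@y,W[:,2]]*1000
for lo,hi in((-27,-22),(-12,12),(20,25)):
    print(lo,[(a,round(float(np.median(g[:,2])),1),len(g)) for a in range(-80,8,6) for g in [q[(q[:,1]>lo)&(q[:,1]<hi)&(abs(q[:,0]-a)<3)&(q[:,2]>40)&(q[:,2]<50)]] if len(g)>5])
rgb,d,w=cloud("side"); W=w.reshape(-1,3); q=np.c_[(W[:,:2]-P)@x,(W[:,:2]-P)@y,W[:,2]]*1000
print("side",[(a,round(float(np.median(g[:,2])),1),len(g)) for a in range(-120,8,8) for g in [q[(abs(q[:,1])<25)&(abs(q[:,0]-a)<4)&(q[:,2]>35)&(q[:,2]<52)]] if len(g)>3])
E
```

```text
-27 [(-80, 45.3, 19), (-74, 45.2, 109), (-68, 45.1, 141), (-62, 45.3, 157), (-56, 45.3, 167), (-50, 45.2, 174), (-44, 45.2, 187), (-38, 45.1, 183), (-32, 45.2, 199), (-26, 45.2, 218), (-20, 45.2, 215), (-14, 45.2, 223), (-8, 45.1, 250), (-2, 46.0, 223), (4, 45.6, 276)]
-12 [(-74, 46.0, 391), (-68, 46.1, 731), (-62, 46.0, 755), (-56, 46.0, 788), (-50, 46.0, 850), (-44, 46.0, 858), (-38, 46.0, 927), (-32, 45.9, 963), (-26, 45.9, 1007), (-20, 45.9, 1063), (-14, 45.9, 1125), (-8, 45.8, 1244), (-2, 45.1, 1240), (4, 45.0, 1307)]
20 [(-80, 45.1, 18), (-74, 45.3, 112), (-68, 45.2, 147), (-62, 45.2, 156), (-56, 45.2, 163), (-50, 45.2, 167), (-44, 45.2, 184), (-38, 45.2, 181), (-32, 45.1, 196), (-26, 45.1, 203), (-20, 45.0, 221), (-14, 45.1, 226), (-8, 45.1, 253), (-2, 45.6, 227), (4, 45.6, 280)]
side [(-112, 41.1, 6), (-104, 44.2, 12), (-64, 43.5, 4), (-56, 44.0, 16), (-48, 44.0, 29), (-40, 44.1, 44), (-32, 44.2, 48), (-24, 44.2, 51), (-16, 44.3, 52), (-8, 44.1, 53), (0, 43.5, 51)]
```

The box is level: cover at 45.2 mm along its full length, both sides. It is square, centred, and the plate is about 10.3 mm in. Handing in.

```bash
python3 -c "
from h import *
st(); print(workorder.sign_off())"
```

```text
{'time_s': 15.5167, 'eef_pos': [0.5677, 0.2001, -0.0182], 'orientation': [-1.5656, 0.1962, -0.1978], 'ft_force': [-1.648, -14.3441, 2.514], 'finger_gap': 0.0553, 'joint_positions': [0.3407, 0.2397, -0.0895, 1.2425, -0.0038, 2.1623]}
[[0.969, 0.0, 0.248], [-0.248, -0.004, 0.969], [0.001, -1.0, -0.004]]
the job is handed in; nothing more can be done
None
```

The cover is shut, and the box is held against the dark sprung fence with the plate about half-way in. I handed the job in at 15.5 s with the arm still gripping and pushing.

- **Cover:** I pressed it down until it stopped dead, with 18 N at the last press. After release it stayed flat at about 45 mm along its length, so the catch is holding it. I saw no 6 N bump as it went past the catch; the flat height is the evidence that it is home.
- **Box at the fence:** I gripped it across its sides, carried it over, set it down on the bench and pushed. At the last look it was level, within about 0.5° of square to the plate and within about 1 mm of the middle.
- **Push:** The camera put the plate 10.2–10.4 mm in, which is about 10 N from the springs and well short of the stop.

Some checks did not agree:
- **Wrist force:** It read about 14 N at hand-in. I put the extra 4 N or so down to the box's friction on the bench, and took the plate's travel as the true measure.
- **Fingertips:** When shut they sat about 24 mm behind the stated tool point, so I worked from camera measurements instead.
- **Other items on the bench:** I kept the path clear of them, but took no final picture to confirm they had not moved.

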